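Complete three draw-up and prep trays

ROBOT

A 7-joint arm with a two-finger parallel gripper is mounted at the origin on a cart in front of the work surface, level with it; the furniture and walls round the work are solid. World frame = base frame: x ahead of the robot, y to its left, z up, the work surface at z = 0. Lengths are in m, angles in rad, forces in N, time in s.
With the tool pointing down it reaches from about 0.4 to 0.85 m from the base axis. Payload 10.4 kg.
Tool frame: the origin (TCP) lies midway between the tips of the shut fingers; the grasp point (between the pads) lies 19 mm behind it; z points along the fingers, y is the line along which they close (so a half turn about z gives the same grasp; the last joint's range is limited). The gripper opens to 87 mm and grips with 3 to 60 N. Pads are 19 mm wide; open, the fingers measure 117 mm over their backs; the gripper's body (75 mm by 190 mm) begins 51 mm behind the grasp point.
Start: joints at [-1.274, 0.332, -0.065, 1.46, 0.022, 1.35, -0.088], TCP at [0.196, 0.593, 0.203] pointing down, gripper open.
Joint ranges: [-2.6, 2.6], [-0.5, 2.12], [-1.47, 1.34], [0.16, 2.42], [-1.27, 4.41], [0.06, 2.06], [-2.6, 2.6]. Speed limits (rad/s): [2.22, 2.22, 2.79, 2.79, 3.14, 3.14, 3.14].

INTERFACE

Orientations are given as a unit quaternion [x, y, z, w].
In Python, from bench import r gives the robot as it stands.
- The arm moves only by the tool apply_moves, never from a script. Its argument "steps" is a list of rows, each a list of 7 numbers: the turn, a rotation vector about the tool's x, y, z in rad, then the shift along the tool's x, y, z in mm, then the opening, from -1 (shut) to 1 (fully open). In form: [[ax, ay, az, x, y, z, claw], ...]. A call has 1 to 20 rows; each row is the pose to reach, as a shift and turn from the pose commanded when the call began, along the tool's axes at that moment; what a row does not reach only later rows make up. A row lasts 1/12 s, in which the tool goes at most 41.7 mm and 7.16 degrees, less where a joint would pass 70% of its speed; a pose out of reach is approached as far as the arm can. A call with a gripper value outside its range is refused whole. The fingers move at their own pace and stop on an object; "force" is the grip in N (left out, the last holds). Time passes only in rows, so rows that repeat a pose let the fingers close. It gives the time, the measured TCP pose, the force, the opening and the grip force at its end, in the units of the state.
- r.read_state(): the state, without advancing time (a new reading comes with each control period).
- r.camera(name): name is "scene" or "top"; returns a dict with "pixels" (384x512x3 uint8, red, green, blue), "z_map" (384x512 float32, m along the optical axis (not along the pixel's ray), 0 where there is no reading), "fovy" (degrees; the focal length in pixels is half the picture's height over the tangent of half this angle, whatever the lens; pixels are square), "cx", "cy" (the principal point, pixels), "k1" (the pictures are not rectified: a ray, as slopes to the right and down, at radius r is drawn at 1 + k1 r^2 times it, then the intrinsics apply), "position" and "orientation" of the camera in the world. Camera axes: x right, y down, z forward; pixel columns grow to the right and rows downward; lengths in m; the calibration is good to about 2 mm. A picture is of the moment at which its call begins.
- r.close_job(): hands the job in; it is judged then, once.
The state is a dict: "time": time; "joint_positions": joint angles; "joint_vel": joint speeds; "joint_torque": joint torques, N m; "ee_pos": TCP position; "eef_rot": TCP orientation; "ft_force": force on the tool from outside, world axes, zero at the start; "torque": the same for the moment, N m; "width": finger opening in m; "grip_force": force on a finger pad.
Only numpy, scipy, OpenCV 4.12 (cv2) and the standard library are available. Lean on these libraries where they do the work, as an engineer would, in place of code of your own. Each camera call takes 0.05 s, during which the arm holds its last target. There are 200 camera calls.

TASK

Make the three steel trays on the worktop complete: stand the largest of the three vials in front of them in the tray with the big syringe, the smallest in the tray with the small syringe, and in the tray with the forceps stand both the middle-sized vial and the smaller steel pot, lifted out of the larger pot it is nested in. Everything must stand upright, flat on its tray's floor. Leave the larger pot, the spray bottle and the white screw pot standing where they are.

Things in the scene. Friction and masses are not known exactly. Their poses are not given: they have to be found in the camera images.
- vial_large_mid (a point): The largest of the three glass vials on the worktop in front of the trays: diameter 29 mm, height 66 mm with its cap, stands upright, clear glass with a pale label and a white cap. The straight body gives the grip; the neck under the cap is narrower. This point lies on its axis half-way up (33 mm above its underside); z axis up.
- vial_middle_mid (a point): The middle-sized of the three glass vials on the worktop in front of the trays: diameter 25 mm, height 52 mm with its cap, stands upright, clear glass with a pale label and a teal cap. The straight body gives the grip; the neck under the cap is narrower. This point lies on its axis half-way up (26 mm above its underside); z axis up.
- vial_small_mid (a point): The smallest of the three glass vials on the worktop in front of the trays: diameter 19 mm, height 40 mm with its cap, stands upright, clear glass with a pale label and an orange cap. The straight body gives the grip; the neck under the cap is narrower. This point lies on its axis half-way up (20 mm above its underside); z axis up.
- pot_small_mid (a point): Smaller of two plain round steel pots, nested loosely in the larger: open, 42 mm high, rim 54 mm across with a straight outer band 10 mm high, tapering to a 34 mm foot. Point: on its axis, 21 mm below the rim and above the underside; z up. At the start its underside is 16 mm above the worktop and its upper 18 mm stand clear of the larger pot.
- pot_large_mid (a point): The larger steel medicine pot, under the smaller one: rim 66 mm across, foot 44 mm, 40 mm high, inner floor 16 mm above its underside. Loose; stays where it is. This point lies on its axis half-way up (20 mm above the worktop); z axis up.
- tray_big_syringe: Fixed open dark steel tray, 96 mm (x) by 136 mm (y) outside, walls 3 mm thick, 12 mm high, floor 3 mm thick. Origin: centre of its underside, z up, yaw within 0.3 rad. It holds the big syringe (124 mm long, barrel 17 mm thick, 36 mm wide at the flange, top 21 mm above the worktop), fixed along y in x = +8 to +45 mm. The strip x = -45 to +8 mm is free over the whole length.
- tray_small_syringe: Fixed open dark steel tray, 96 mm (x) by 136 mm (y) outside, walls 3 mm thick, 12 mm high, floor 3 mm thick. Origin: centre of its underside, z up, yaw within 0.3 rad. It holds the small syringe (106 mm long, barrel 14 mm thick, 29 mm wide at the flange, top 17 mm above the worktop), fixed along y in x = +14 to +44 mm. The strip x = -45 to +14 mm is free over the whole length.
- tray_forceps: Fixed open dark steel tray, 96 mm (x) by 136 mm (y) outside, walls 3 mm thick, 12 mm high, floor 3 mm thick. Origin: centre of its underside, z up, yaw within 0.3 rad. It holds steel forceps (13 x 132 mm, 7 mm thick), fixed along y in x = +30 to +44 mm. The floor from x = -45 to +30 mm is free over the whole length.
- spray_mid (a point): White spray bottle, bystander, diameter 38 mm, height 109 mm, loose and upright on the worktop among the vials; this point is on its axis half-way up.
- screw_pot_mid (a point): White plastic screw pot with a lid, bystander, diameter 47 mm, height 60 mm, loose and upright on the worktop among the vials; this point is on its axis half-way up.

How it is judged:
At the end, for the whole second after the job is handed in: Each vial and the smaller pot stands in its tray: axis inside the walls, underside within 4 mm of floor height, tilt under 0.12 rad, at rest (0.02 m/s). Larger pot, spray bottle and screw pot upright (0.15 rad), within 20 mm of where they began (x of vial_large_mid in the frame of tray_big_syringe between -0.046 and 0.046 m and y of vial_large_mid in the frame of tray_big_syringe between -0.066 and 0.066 m and z of vial_large_mid in the frame of tray_big_syringe between 0.032 and 0.04 m and angle between each of vial_large_mid, vial_small_mid, vial_middle_mid, pot_small_mid's own z axis and vertical below 0.12 rad and x of vial_small_mid in the frame of tray_small_syringe between -0.046 and 0.046 m and y of vial_small_mid in the frame of tray_small_syringe between -0.066 and 0.066 m and z of vial_small_mid in the frame of tray_small_syringe between 0.019 and 0.027 m and x of vial_middle_mid in the frame of tray_forceps between -0.046 and 0.046 m and y of vial_middle_mid in the frame of tray_forceps between -0.066 and 0.066 m and z of vial_middle_mid in the frame of tray_forceps between 0.025 and 0.033 m and x of pot_small_mid in the frame of tray_forceps between -0.046 and 0.046 m and y of pot_small_mid in the frame of tray_forceps between -0.066 and 0.066 m and z of pot_small_mid in the frame of tray_forceps between 0.02 and 0.028 m and linear speed of each of vial_large, vial_small, vial_middle, pot_small below 0.02 m/s and distance of each of pot_large_mid, spray_mid, screw_pot_mid from where it was at the start of the episode below 0.02 m and angle between each of pot_large_mid, spray_mid, screw_pot_mid's own z axis and vertical below 0.15 rad); the robot touches nothing.
It fails at once if the larger steel pot is moved by more than 25 mm or knocked over (distance of pot_large_mid from where it was at the start of the episode above 0.025 m or angle between pot_large_mid's own z axis and vertical above 0.5 rad).
It fails at once if the spray bottle is moved by more than 25 mm or knocked over (distance of spray_mid from where it was at the start of the episode above 0.025 m or angle between spray_mid's own z axis and vertical above 0.5 rad).
It fails at once if the white screw pot is moved by more than 25 mm or knocked over (distance of screw_pot_mid from where it was at the start of the episode above 0.025 m or angle between screw_pot_mid's own z axis and vertical above 0.5 rad).
It fails at once if the larger pot is lifted along with the smaller one (height (world z) of pot_large_mid above 0.03 m).
It also fails if it takes over 112 s, if anything falls off the work surface, if the arm or the gripper's body presses on something with over 40 N, if the wrist force passes 120 N, or if a joint passes its speed limit or range.

## Working session

There is one attempt and no reset: what is moved stays moved. The work goes in short steps, Python scripts to look and compute and a tool call to move; the robot and the scene stay as the last step left them, time stands still between calls to the robot, and variables do not carry over. Pictures are saved under pics/ and viewed, at most 14 in all, crops included, and the job is handed in when it is done.

Besides the shell and the picture viewer there is one more tool, called after "Request:" by a JSON object that holds its "op" and its "data". apply_moves: Moves the arm, as the interface text tells. Its arguments: {"type":"object","properties":{"steps":{"type":"array","items":{"type":"array","items":{"type":"number"}}},"force":{"type":"number"}},"required":["steps"]}

```bash
mkdir -p pics; cat > h.py <<'E'
import numpy as np, cv2
from scipy.spatial.transform import Rotation as R
from bench import r
def cloud(c):
    h,w=c["z_map"].shape; f=h/2/np.tan(np.radians(c["fovy"])/2)
    K=np.array([[f,0,c["cx"]],[0,f,c["cy"]],[0,0,1.]])
    v,u=np.mgrid[:h,:w]; p=np.stack([u,v],-1).reshape(-1,1,2).astype(float)
    n=cv2.undistortPoints(p,K,np.array([c["k1"],0,0,0,0.])).reshape(h,w,2)
    z=c["z_map"][...,None]; P=np.concatenate([n*z,z],-1)
    W=P@R.from_quat(c["orientation"]).as_matrix().T+c["position"]
    W[c["z_map"]==0]=np.nan
    return W
def save(c,n,crop=None,s=1.5):
    i=c["pixels"][:,:,::-1]
    if crop: a,b,d,e=crop; i=i[b:e,a:d]
    cv2.imwrite(f"pics/{n}.png",cv2.resize(np.ascontiguousarray(i),None,fx=s,fy=s,interpolation=cv2.INTER_CUBIC))
E
python3 - <<'E'
from h import *
for n in("scene","top"):
    c=r.camera(n); save(c,n+"0"); print(n,c["position"],c["orientation"],c["fovy"],c["k1"])
    np.savez(n+"0.npz",W=cloud(c),px=c["pixels"])
print(r.read_state())
E
```

```text
scene [-0.46884942 -0.64169046  0.58654764] [ 0.73097856 -0.4181696   0.27042675 -0.46655535] 42.24667865458498 0.05751804255017325
top [ 0.48353521 -0.04858281  1.04974293] [ 0.70872928 -0.7043167   0.03505228 -0.02030104] 43.553211262611065 0.03036862031887581
{'time': 0.1, 'joint_positions': array([-1.27362031,  0.33278625, -0.06472285,  1.46087776,  0.021613  ,
        1.34988312, -0.08850555]), 'joint_vel': array([ 4.60074731e-05, -1.98369049e-03, -1.17134010e-04, -3.50834310e-03,
        1.34703448e-04,  5.78391654e-04, -4.16746378e-04]), 'joint_torque': array([ 1.25880753e-03, -6.24544787e+01,  2.43076519e-02, -3.90712345e+01,
       -6.15441520e-02,  3.66928848e-02,  3.40782515e-05]), 'ee_pos': array([0.19634903, 0.5929611 , 0.20183782]), 'eef_rot': array([ 1.59188583e-01,  9.87247993e-01, -6.25376713e-04, -6.90753878e-05]), 'ft_force': array([-0.07785103, -0.34168999,  0.56149311]), 'torque': array([ 0.02559126, -0.00131133,  0.01750014]), 'grip_force': 0.0, 'width': 0.08705870028304076}
```

View pics/top0.png

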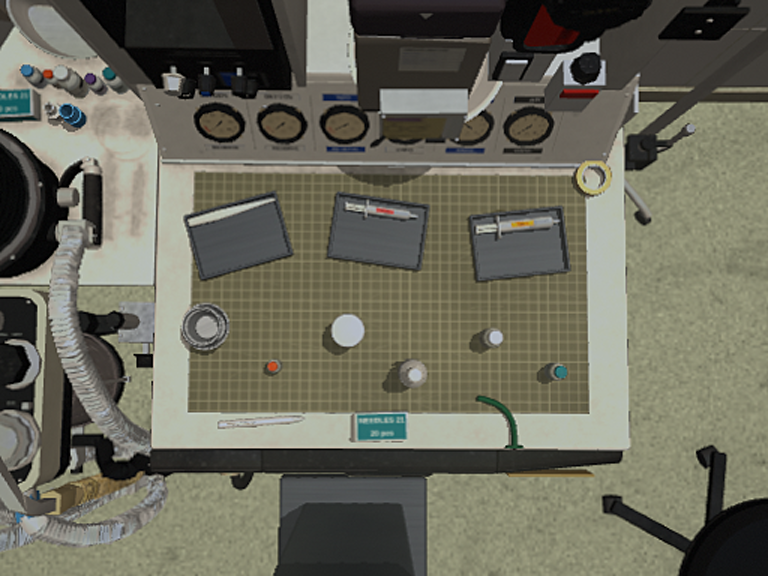

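View pics/scene0.png

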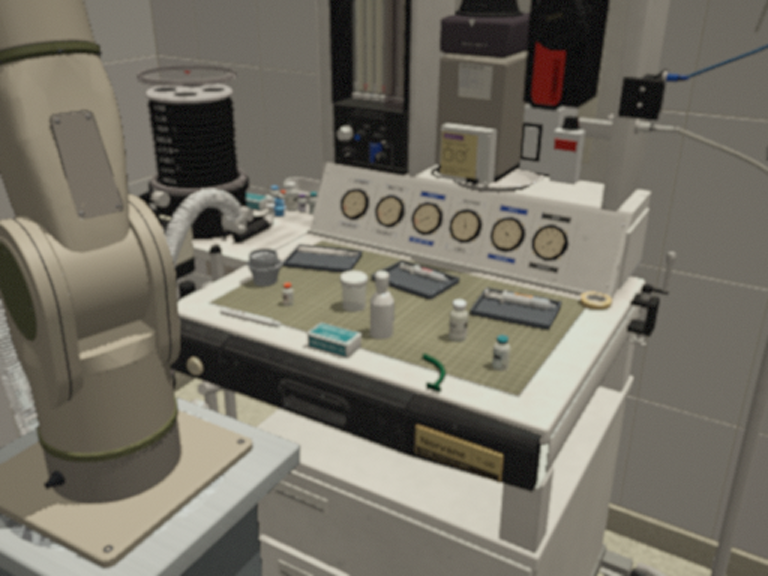

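The top view (768x576 picture) shows the forceps tray at (238,236), the red-label syringe tray at (378,231) and the orange-label syringe tray at (519,243). The nested pots are at (205,327), the orange vial at (273,367) and the screw pot at (347,331). The spray bottle is at (413,375), the white vial at (493,338) and the teal vial at (559,372). The scene view agrees with this layout.

```bash
python3 - <<'E'
from h import *
d=np.load("top0.npz"); W=d["W"]; px=d["px"].astype(int)
# table check
for u,v in[(200,200),(340,200),(290,150)]: print("table",W[v-3:v+4,u-3:u+4].reshape(-1,3).mean(0).round(4))
for n,(u,v),s in[("pots",(137,218),22),("orange",(182,245),12),("screw",(231,221),20),("spray",(275,249),22),("white",(328,225),15),("teal",(373,248),14)]:
    P=W[v-s:v+s,u-s:u+s].reshape(-1,3); P=P[P[:,2]>.012]; zt=np.nanpercentile(P[:,2],97)
    T=P[P[:,2]>zt-.008]; 
    (cx,cy),rad=cv2.minEnclosingCircle(T[:,:2].astype(np.float32))
    print(n,"zmax",zt.round(4),len(P),len(T),"mean",T.mean(0).round(4),"circ",round(cx,4),round(cy,4),round(rad,4))
for n,(u,v) in[("forc",(158,157)),("mid",(252,154)),("right",(346,162))]:
    s=45; I=px[v-s:v+s,u-s:u+s]; V=W[v-s:v+s,u-s:u+s]
    m=((I.max(2)<110)&((I.max(2)-I[...,2])<12)).astype(np.uint8)
    m=cv2.morphologyEx(m,cv2.MORPH_OPEN,np.ones((3,3)))
    k,l,st,ce=cv2.connectedComponentsWithStats(m); b=1+st[1:,4].argmax()
    P=V[l==b]; P=P[np.isfinite(P[:,0])]; 
    rc=cv2.minAreaRect(P[:,:2].astype(np.float32)*1000); print(n,len(P),"z",np.percentile(P[:,2],[5,50,95]).round(4),"rect",np.round(rc[0],1),np.round(rc[1],1),round(rc[2],1))
    S=V[(V[...,2]>.014)&(V[...,2]<.04)]
    h=cv2.convexHull(S[:,:2].astype(np.float32)); print("  content",len(S),np.nanpercentile(S[:,2],[50,98]).round(4),[np.round(x,3).tolist() for x in cv2.minAreaRect(h)[:2]])
ts=r.read_state(); print(R.from_quat(ts["eef_rot"]).as_matrix().round(3))
E
```

```text
table [0.5501 0.0584 0.0022]
table [ 0.5522 -0.2477  0.0015]
table [ 0.6619 -0.1379  0.002 ]
pots zmax 0.0592 773 116 mean [0.51   0.1881 0.0567] circ 0.5102 0.1878 0.027
orange zmax 0.0433 71 35 mean [0.4559 0.0906 0.0399] circ 0.4556 0.0907 0.0068
screw zmax 0.0632 407 401 mean [ 0.5055 -0.0131  0.0599] circ 0.5056 -0.0133 0.0234
spray zmax 0.1111 295 91 mean [ 0.4472 -0.1029  0.1086] circ 0.4471 -0.1031 0.0104
white zmax 0.0687 178 79 mean [ 0.4972 -0.215   0.0664] circ 0.4971 -0.2153 0.0102
teal zmax 0.0546 141 59 mean [ 0.4505 -0.3063  0.052 ] circ 0.4501 -0.3067 0.0088
forc 2341 z [-0.0002  0.0032  0.0134] rect [636.7 146.4] [ 84.3 137.5] 17.0
  content 131 [0.0153 0.0176] [[0.643, 0.148], [0.096, 0.138]]
mid 2554 z [0.0001 0.0035 0.0144] rect [653.2 -53.4] [139.  100.2] 82.2
  content 310 [0.0157 0.0192] [[0.672, -0.062], [0.155, 0.173]]
right 2410 z [0.     0.0039 0.0149] rect [ 636.2 -260. ] [100.3 137.1] 6.7
  content 479 [0.0171 0.0234] [[0.657, -0.276], [0.138, 0.174]]
[[-0.949  0.314 -0.   ]
 [ 0.314  0.949 -0.001]
 [-0.    -0.001 -1.   ]]
```

```bash
python3 - <<'E'
from h import *
d=np.load("top0.npz"); 
c={"pixels":d["px"]}; save(c,"crop0",(115,115,400,290),2.75)
E
```

```text
(no output)
```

View pics/crop0.png

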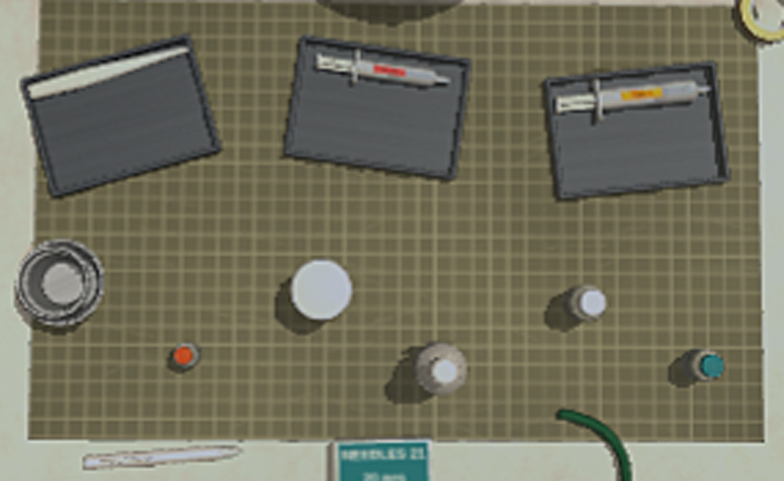

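```bash
python3 - <<'E'
from h import *
for n in("top0","scene0"):
    P=np.load(n+".npz")["W"].reshape(-1,3); P=P[np.isfinite(P[:,0])]
    xs=np.arange(.15,.9,.05); ys=np.arange(-.5,.6,.05)
    print(n,"rows x, cols y",(ys*100).round().astype(int))
    for x in xs:
        print(round(x,2),[ (lambda q:int(q.max()*1000) if len(q) else -999)(P[(abs(P[:,0]-x)<.025)&(abs(P[:,1]-y)<.025)&(P[:,2]>-.1)&(P[:,2]<.7)][:,2]) for y in ys])
E
```

```text
top0 rows x, cols y [-50 -45 -40 -35 -30 -25 -20 -15 -10  -5   0   5  10  15  20  25  30  35
  40  45  50  55]
0.15 [-999, -999, -999, -999, -999, -999, -999, -999, -999, -999, -999, -999, -999, -999, -999, -999, -999, -999, -999, -999, -999, -999]
0.2 [-999, -999, -999, -999, -999, -999, -999, -999, -999, -999, -999, -999, -999, -999, -999, -999, -999, -8, 16, -45, -60, -999]
0.25 [-999, -999, -999, -999, -999, -999, -999, -999, -999, -999, -999, -999, -999, -999, -999, -999, -999, 117, 113, 35, -999, -999]
0.3 [-999, -999, -9, -7, -2, 0, -2, 0, 0, 0, 0, -1, 0, 0, 0, 0, -80, 133, 149, 68, -999, -999]
0.35 [-999, -999, 5, 5, 6, 16, 6, 6, 30, 32, 29, 7, 14, 14, 7, 6, 55, -34, 150, 102, -999, -999]
0.4 [-999, -999, 5, 7, 7, 15, 18, 7, 30, 31, 28, 13, 15, 13, 7, 5, 105, 104, 100, 99, -999, -999]
0.45 [-999, -999, 7, 7, 56, 6, 8, 6, 112, 7, 7, 6, 44, 7, 7, 4, 135, 137, 113, 110, -999, -999]
0.5 [-999, -999, 4, 6, 6, 63, 70, 7, 6, 63, 65, 7, 7, 62, 62, 6, 137, 145, 111, 112, -999, -999]
0.55 [-999, -999, 5, 7, 7, 7, 8, 7, 6, 6, 62, 7, 7, 61, 60, 5, 44, 145, 66, 109, 2, -999]
0.6 [-999, -9
[... 1656 characters left out ...]
 0, 3, 4, 4, 3, 3, 3, 3, 58, 3, 3, 56, 57, 1, 42, 142, 53, 330, 329, 102]
0.6 [-999, -999, 0, 14, 13, 14, 14, 3, 15, 13, 13, 13, 13, 12, 16, 0, 2, 130, 332, 331, 330, 330]
0.65 [-999, -999, 2, 14, 20, 20, 18, 13, 16, 15, 13, 12, 14, 10, 13, 12, 4, 79, 331, 298, 332, 330]
0.7 [-999, -999, 12, 12, 14, 14, 12, 13, 15, 196, 16, 2, 15, 13, 13, 1, 1, 56, 331, 298, 331, 329]
0.75 [97, 103, 49, 50, 481, 490, 489, 455, 479, 455, 68, 63, 224, 227, 230, 52, 2, 26, 331, 331, 330, 329]
0.8 [99, 103, 379, 490, 489, 489, 487, 483, 483, 481, 418, 475, 474, 274, 467, 467, 453, 37, 40, 27, 28, -999]
0.85 [396, 394, 380, 488, 486, 310, 188, 481, 145, 142, 143, 474, 273, 467, 466, 466, 52, 67, 66, 46, 26, -999]
```

```bash
cat >> h.py <<'E'
def go(*targets, turn=0.):
    """tool-frame shifts (mm) from present pose to world TCP targets (turn only reported)"""
    s=r.read_state(); M=R.from_quat(s["eef_rot"]); 
    print("now",s["ee_pos"].round(4),"yclose deg",np.degrees(np.arctan2(*M.as_matrix()[[1,0],1])).round(2),"tilt",M.as_matrix()[:,2].round(4),"F",s["ft_force"].round(1),"w",round(s["width"],4),"t",round(s["time"],1))
    for t in targets: print(t,"->",(M.inv().apply(np.array(t)-s["ee_pos"])*1000).round(1))
E
python3 - <<'E'
from h import *
P=np.load("top0.npz")["W"].reshape(-1,3);Q=np.load("scene0.npz")["W"].reshape(-1,3);P=np.vstack([P,Q]);P=P[np.isfinite(P[:,0])]
P=P[(P[:,2]>.05)&(P[:,2]<.6)&(P[:,0]>.6)&(P[:,0]<.9)]
for y in np.arange(-.4,.3,.04):
    q=P[abs(P[:,1]-y)<.02]; q=q[q[:,0].argsort()][:400:40]; print(round(y,2),q[:5,[0,2]].round(3).tolist())
go((.196,.593,.30),(.456,.091,.25),(.456,.091,.07),(.456,.091,.004))
E
```

```text
-0.4 [[0.778, 0.051], [0.788, 0.062], [0.792, 0.074], [0.795, 0.05], [0.796, 0.113]]
-0.36 [[0.775, 0.051], [0.78, 0.051], [0.782, 0.051], [0.783, 0.06], [0.785, 0.07]]
-0.32 [[0.771, 0.051], [0.779, 0.053], [0.781, 0.06], [0.783, 0.062], [0.785, 0.058]]
-0.28 [[0.759, 0.271], [0.763, 0.267], [0.764, 0.475], [0.765, 0.213], [0.765, 0.471]]
-0.24 [[0.758, 0.438], [0.762, 0.445], [0.763, 0.471], [0.763, 0.457], [0.764, 0.444]]
-0.2 [[0.758, 0.446], [0.763, 0.443], [0.764, 0.438], [0.764, 0.47], [0.765, 0.477]]
-0.16 [[0.731, 0.271], [0.735, 0.202], [0.737, 0.179], [0.739, 0.215], [0.739, 0.194]]
-0.12 [[0.731, 0.246], [0.733, 0.183], [0.734, 0.194], [0.735, 0.257], [0.735, 0.219]]
-0.08 [[0.73, 0.248], [0.734, 0.256], [0.735, 0.226], [0.736, 0.19], [0.736, 0.255]]
-0.04 [[0.722, 0.196], [0.73, 0.19], [0.736, 0.254], [0.739, 0.273], [0.741, 0.21]]
-0.0 [[0.764, 0.056], [0.77, 0.057], [0.774, 0.057], [0.777, 0.056], [0.779, 0.062]]
0.04 [[0.768, 0.055], [0.777, 0.053], [0.779, 0.074], [0.781, 0.062], [0.783, 0.082]]
0.08 [[0.757, 0.225], [0.77, 0.054], [0.775, 0.055], [0.777, 0.057], [0.78, 0.058]]
0.12 [[0.768, 0.06], [0.777, 0.051], [0.778, 0.232], [0.779, 0.057], [0.78, 0.055]]
0.16 [[0.763, 0.055], [0.772, 0.054], [0.775, 0.054], [0.777, 0.213], [0.778, 0.059]]
0.2 [[0.761, 0.226], [0.775, 0.066], [0.778, 0.234], [0.779, 0.223], [0.78, 0.225]]
0.24 [[0.773, 0.052], [0.78, 0.054], [0.783, 0.05], [0.784, 0.054], [0.787, 0.072]]
0.28 [[0.781, 0.051], [0.81, 0.264], [0.812, 0.272], [0.813, 0.225], [0.813, 0.228]]
now [0.1963 0.593  0.2018] yclose deg 71.68 tilt [-3.0e-04 -1.2e-03 -1.0e+00] F [-0.1 -0.3  0.6] w 0.0871 t 0.1
(0.196, 0.593, 0.3) -> [  0.3  -0.2 -98.2]
(0.456, 0.091, 0.25) -> [-404.3 -395.   -47.6]
(0.456, 0.091, 0.07) -> [-404.3 -394.7  132.4]
(0.456, 0.091, 0.004) -> [-404.3 -394.7  198.4]
```

Request:
{"op": "apply_moves", "data": {"steps": [[0,0,0,0,0,-40,0.3],[0,0,0,0,0,-80,0.3],[0,0,0,0,0,-98,0.3],[0,0,0,-404,-395,-48,0.3],[0,0,0,-404,-395,-48,0.3],[0,0,0,-404,-395,-48,0.3],[0,0,0,-404,-395,-48,0.3],[0,0,0,-404,-395,-48,0.3],[0,0,0,-404,-395,-48,0.3],[0,0,0,-404,-395,-48,0.3],[0,0,0,-404,-395,-48,0.3],[0,0,0,-404,-395,-48,0.3],[0,0,0,-404,-395,-48,0.3],[0,0,0,-404,-395,-48,0.3],[0,0,0,-404,-395,-48,0.3],[0,0,0,-404,-395,-48,0.3],[0,0,0,-404,-395,-48,0.3],[0,0,0,-404,-395,-48,0.3],[0,0,0,-404,-395,-48,0.3],[0,0,0,-404,-395,-48,0.3]], "force": 12}}

```text
time: 1.77
ee_pos: [0.4554, 0.0921, 0.2503]
eef_rot: [0.159, 0.987, 0.0, -0.0]
ft_force: [0.8, 0.2, -0.5]
width: 0.0566
grip_force: 0.0
```

```bash
python3 - <<'E'
from h import *
go((.456,.091,.10),(.456,.091,.005))
E
```

```text
now [0.4554 0.0921 0.2503] yclose deg 71.71 tilt [-5.e-04  2.e-04 -1.e+00] F [ 0.8  0.2 -0.5] w 0.0566 t 1.8
(0.456, 0.091, 0.1) -> [ -0.9  -0.8 150.3]
(0.456, 0.091, 0.005) -> [ -1.   -0.8 245.3]
```

Request:
{"op": "apply_moves", "data": {"steps": [[0,0,0,0,0,40,0.3],[0,0,0,0,0,80,0.3],[0,0,0,0,0,120,0.3],[0,0,0,0,0,160,0.3],[0,0,0,0,0,195,0.3],[0,0,0,0,0,220,0.3],[0,0,0,0,0,235,0.3],[0,0,0,0,0,245,0.3],[0,0,0,0,0,245,0.3],[0,0,0,0,0,245,-0.2],[0,0,0,0,0,245,-0.5],[0,0,0,0,0,245,-1],[0,0,0,0,0,245,-1],[0,0,0,0,0,245,-1],[0,0,0,0,0,245,-1],[0,0,0,0,0,245,-1]]}}

```text
time: 3.1
ee_pos: [0.456, 0.0915, 0.0058]
eef_rot: [0.159, 0.987, 0.0, 0.0]
ft_force: [0.2, 0.2, 0.6]
width: 0.0183
grip_force: 12.1
```

```bash
python3 - <<'E'
from h import *
go((.456,.091,.12),(.635,-.050,.12),(.635,-.050,.04),(.635,-.050,.0085))
E
```

```text
now [0.456  0.0915 0.0058] yclose deg 71.67 tilt [ 4.e-04  4.e-04 -1.e+00] F [0.2 0.2 0.6] w 0.0183 t 3.1
(0.456, 0.091, 0.12) -> [  -0.2   -0.4 -114.2]
(0.635, -0.05, 0.12) -> [-214.5  -77.9 -114.2]
(0.635, -0.05, 0.04) -> [-214.4  -78.   -34.2]
(0.635, -0.05, 0.0085) -> [-214.4  -78.    -2.7]
```

Request:
{"op": "apply_moves", "data": {"steps": [[0,0,0,0,0,-20,-1],[0,0,0,0,0,-55,-1],[0,0,0,0,0,-90,-1],[0,0,0,0,0,-114,-1],[0,0,0,-38,-14,-114,-1],[0,0,0,-76,-28,-114,-1],[0,0,0,-114,-42,-114,-1],[0,0,0,-152,-56,-114,-1],[0,0,0,-190,-69,-114,-1],[0,0,0,-214,-78,-114,-1],[0,0,0,-214,-78,-114,-1],[0,0,0,-214,-78,-80,-1],[0,0,0,-214,-78,-45,-1],[0,0,0,-214,-78,-22,-1],[0,0,0,-214,-78,-12,-1],[0,0,0,-214,-78,-6,-1],[0,0,0,-214,-78,-4,-1],[0,0,0,-214,-78,-3,-1],[0,0,0,-214,-78,-3,-1]]}}

```text
time: 4.68
ee_pos: [0.6354, -0.0499, 0.0099]
eef_rot: [0.159, 0.987, 0.0, 0.001]
ft_force: [-0.0, 0.6, -0.5]
width: 0.0181
grip_force: 12.0
```

```bash
python3 - <<'E'
from h import *
go((.635,-.05,.0088))
c=r.camera("scene"); save(c,"s1",(170,150,400,260),3.4)
E
```

```text
now [ 0.6354 -0.0499  0.0099] yclose deg 71.68 tilt [ 2.1e-03  2.0e-04 -1.0e+00] F [-0.   0.6 -0.5] w 0.0181 t 4.7
(0.635, -0.05, 0.0088) -> [ 0.4 -0.2  1.1]
```

View pics/s1.png

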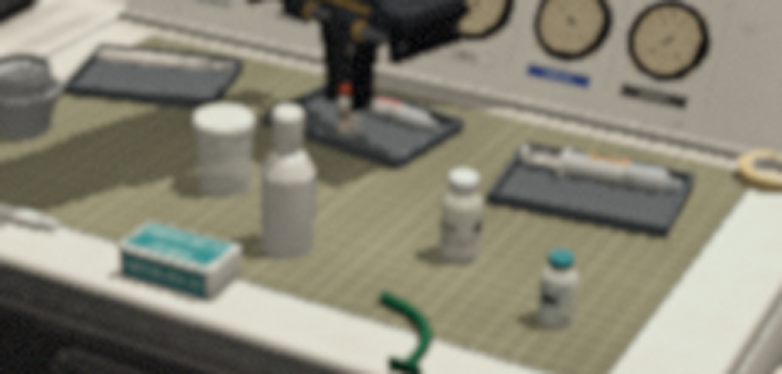

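Request:
{"op": "apply_moves", "data": {"steps": [[0,0,0,0,0,1,-1],[0,0,0,0,0,1,-1],[0,0,0,0,0,1,-0.52],[0,0,0,0,0,1,-0.4],[0,0,0,0,0,1,-0.3],[0,0,0,0,0,1,-0.3],[0,0,0,0,0,-10,-0.3],[0,0,0,0,0,-40,-0.3],[0,0,0,0,0,-80,-0.3],[0,0,0,0,0,-120,-0.3],[0,0,0,0,0,-160,0.3],[0,0,0,0,0,-190,0.3],[0,0,0,0,0,-190,0.3]]}}

```text
time: 5.82
ee_pos: [0.6373, -0.0509, 0.2066]
eef_rot: [0.16, 0.987, 0.001, 0.005]
ft_force: [0.3, 0.2, 0.4]
width: 0.0431
grip_force: 0.0
```

```bash
python3 - <<'E'
from h import *
go((.497,-.215,.2),(.497,-.215,.1),(.497,-.215,.014))
E
```

```text
now [ 0.6373 -0.0509  0.2066] yclose deg 71.64 tilt [ 1.040e-02  5.000e-04 -9.999e-01] F [0.3 0.2 0.4] w 0.0431 t 5.8
(0.497, -0.215, 0.2) -> [  81.5 -200.     5.1]
(0.497, -0.215, 0.1) -> [  82.5 -200.4  105.1]
(0.497, -0.215, 0.014) -> [  83.3 -200.7  191.1]
```

Request:
{"op": "apply_moves", "data": {"steps": [[0,0,0,15,-38,0,0.3],[0,0,0,30,-76,0,0.3],[0,0,0,45,-114,0,0.3],[0,0,0,60,-150,0,0.3],[0,0,0,72,-180,0,0.3],[0,0,0,80,-200,0,0.3],[0,0,0,80,-200,20,0.3],[0,0,0,80,-200,55,0.3],[0,0,0,80,-200,90,0.3],[0,0,0,80,-200,90,0.3],[0,0,0,80,-200,90,0.3]]}}

```text
time: 6.73
ee_pos: [0.4946, -0.2146, 0.1083]
eef_rot: [0.159, 0.987, -0.0, -0.001]
ft_force: [-0.1, -0.9, 0.8]
width: 0.0568
grip_force: 0.0
```

```bash
python3 - <<'E'
from h import *
go((.497,-.215,.014))
E
```

```text
now [ 0.4946 -0.2146  0.1083] yclose deg 71.65 tilt [-2.9e-03  3.0e-04 -1.0e+00] F [-0.1 -0.9  0.8] w 0.0568 t 6.7
(0.497, -0.215, 0.014) -> [-2.7  0.4 94.3]
```

Request:
{"op": "apply_moves", "data": {"steps": [[0,0,0,-2,0,30,0.3],[0,0,0,-2,0,60,0.3],[0,0,0,-2,0,80,0.3],[0,0,0,-2,0,92,0.3],[0,0,0,-2,0,98,0.3],[0,0,0,-2,0,98,0.3],[0,0,0,-2,0,98,-0.1],[0,0,0,-2,0,98,-0.3],[0,0,0,-2,0,98,-1],[0,0,0,-2,0,98,-1],[0,0,0,-2,0,98,-1],[0,0,0,-2,0,98,-1]], "force": 15}}

```text
time: 7.73
ee_pos: [0.4978, -0.2153, 0.0109]
eef_rot: [0.159, 0.987, 0.0, 0.0]
ft_force: [1.1, 0.7, 2.9]
width: 0.0287
grip_force: 14.9
```

```bash
python3 - <<'E'
from h import *
go((.616,-.262,.11),(.616,-.262,.0135))
E
```

```text
now [ 0.4978 -0.2153  0.0109] yclose deg 71.68 tilt [ 7.e-04  1.e-04 -1.e+00] F [1.1 0.7 2.9] w 0.0287 t 7.7
(0.616, -0.262, 0.11) -> [-126.9   -7.2  -99. ]
(0.616, -0.262, 0.0135) -> [-126.9   -7.2   -2.5]
```

Request:
{"op": "apply_moves", "data": {"steps": [[0,0,0,0,0,-20,-1],[0,0,0,0,0,-55,-1],[0,0,0,0,0,-90,-1],[0,0,0,0,0,-100,-1],[0,0,-0.1,-38,-2,-100,-1],[0,0,-0.2,-76,-5,-100,-1],[0,0,-0.3,-110,-6,-100,-1],[0,0,-0.4,-125,-7,-100,-1],[0,0,-0.4,-125,-7,-100,-1],[0,0,-0.4,-125,-7,-70,-1],[0,0,-0.4,-125,-7,-40,-1],[0,0,-0.4,-125,-7,-20,-1],[0,0,-0.4,-125,-7,-10,-1],[0,0,-0.4,-125,-7,-5,-1],[0,0,-0.4,-125,-7,-3,-1],[0,0,-0.4,-125,-7,-3,-1],[0,0,-0.4,-125,-7,-3,-1]]}}

```text
time: 9.15
ee_pos: [0.6146, -0.2616, 0.0147]
eef_rot: [-0.04, 0.999, -0.0, 0.001]
ft_force: [-0.0, 0.1, 0.3]
width: 0.0287
grip_force: 15.0
```

```bash
python3 - <<'E'
from h import *
go((.614,-.262,.0135))
E
```

```text
now [ 0.6146 -0.2616  0.0147] yclose deg 94.58 tilt [ 1.7e-03 -6.0e-04 -1.0e+00] F [-0.   0.1  0.3] w 0.0287 t 9.2
(0.614, -0.262, 0.0135) -> [ 0.6 -0.3  1.2]
```

Request:
{"op": "apply_moves", "data": {"steps": [[0,0,0,0,0,1,-1],[0,0,0,0,0,1,-1],[0,0,0,0,0,1,-0.3],[0,0,0,0,0,1,-0.2],[0,0,0,0,0,1,-0.1],[0,0,0,0,0,1,-0.1],[0,0,0,0,0,-10,-0.1],[0,0,0,0,0,-40,-0.1],[0,0,0,0,0,-80,-0.1],[0,0,0,0,0,-120,-0.1],[0,0,0,30,-6,-130,0.3],[0,0,0,70,-13,-130,0.3],[0,0,0,110,-21,-130,0.3],[0,0,0,145,-27,-130,0.3],[0,0,0,167,-32,-120,0.3],[0,0,0,167,-32,-100,0.3],[0,0,0,167,-32,-80,0.3],[0,0,0,167,-32,-80,0.3],[0,0,0,167,-32,-80,0.3]]}}

```text
time: 10.73
ee_pos: [0.4497, -0.3064, 0.0938]
eef_rot: [-0.04, 0.999, 0.0, -0.001]
ft_force: [0.6, 0.4, 0.5]
width: 0.0563
grip_force: 0.0
```

```bash
python3 - <<'E'
from h import *
go((.4505,-.3065,.007))
E
```

```text
now [ 0.4497 -0.3064  0.0938] yclose deg 94.58 tilt [-1.1e-03  4.0e-04 -1.0e+00] F [0.6 0.4 0.5] w 0.0563 t 10.7
(0.4505, -0.3065, 0.007) -> [-0.9 -0.2 86.8]
```

Request:
{"op": "apply_moves", "data": {"steps": [[0,0,0,-1,0,30,0.3],[0,0,0,-1,0,55,0.3],[0,0,0,-1,0,73,0.3],[0,0,0,-1,0,83,0.3],[0,0,0,-1,0,87,0.3],[0,0,0,-1,0,87,0.3],[0,0,0,-1,0,87,-0.1],[0,0,0,-1,0,87,-0.35],[0,0,0,-1,0,87,-1],[0,0,0,-1,0,87,-1],[0,0,0,-1,0,87,-1],[0,0,0,-1,0,87,-1]]}}

```text
time: 11.73
ee_pos: [0.4512, -0.3065, 0.0068]
eef_rot: [-0.04, 0.999, -0.0, 0.0]
ft_force: [-0.5, 0.2, 0.4]
width: 0.0249
grip_force: 14.4
```

```bash
python3 - <<'E'
from h import *
c,s=np.cos(.295),np.sin(.295)
T=lambda x,y:(round(.643+c*x-s*y,4),round(.148+s*x+c*y,4))
v=T(-.010,-.044); p=T(-.012,.030); print(v,p)
go((*v,.2),(*v,.0112))
E
```

```text
(np.float64(0.6462), np.float64(0.103)) (np.float64(0.6228), np.float64(0.1732))
now [ 0.4512 -0.3065  0.0068] yclose deg 94.6 tilt [ 4.e-04 -0.e+00 -1.e+00] F [-0.5  0.2  0.4] w 0.0249 t 11.7
(np.float64(0.6462), np.float64(0.103), 0.2) -> [-227.2  392.5 -193.2]
(np.float64(0.6462), np.float64(0.103), 0.0112) -> [-227.2  392.5   -4.4]
```

Request:
{"op": "apply_moves", "data": {"steps": [[0,0,0,0,0,-20,-1],[0,0,0,0,0,-55,-1],[0,0,0,0,0,-95,-1],[0,0,0,0,0,-135,-1],[0,0,0,0,0,-170,-1],[0,0,0,0,0,-190,-1],[0,0,0,-19,33,-190,-1],[0,0,0,-38,66,-190,-1],[0,0,0,-57,99,-190,-1],[0,0,0,-76,132,-190,-1],[0,0,0,-95,165,-190,-1],[0,0,0,-114,198,-190,-1],[0,0,0,-133,231,-190,-1],[0,0,0,-152,264,-190,-1],[0,0,0,-171,297,-190,-1],[0,0,0,-190,330,-190,-1],[0,0,0,-208,360,-190,-1],[0,0,0,-220,382,-190,-1],[0,0,0,-227,392,-190,-1],[0,0,0,-227,392,-190,-1]]}}

```text
time: 13.4
ee_pos: [0.6462, 0.1059, 0.1956]
eef_rot: [-0.042, 0.999, 0.0, -0.001]
ft_force: [0.3, -0.5, -1.2]
width: 0.0247
grip_force: 15.0
```

Request:
{"op": "apply_moves", "data": {"steps": [[0,0,0,0,0,35,-1],[0,0,0,0,0,70,-1],[0,0,0,0,0,105,-1],[0,0,0,0,0,140,-1],[0,0,0,0,0,162,-1],[0,0,0,0,0,175,-1],[0,0,0,0,0,181,-1],[0,0,0,0,0,184,-1],[0,0,0,0,0,185,-1],[0,0,0,0,0,185,-1]]}}

```text
time: 14.23
ee_pos: [0.6469, 0.1023, 0.013]
eef_rot: [-0.04, 0.999, 0.0, 0.001]
ft_force: [-0.4, -0.4, -0.8]
width: 0.0247
grip_force: 15.0
```

```bash
python3 - <<'E'
from h import *
go((.6462,.103,.0102))
E
```

```text
now [0.6469 0.1023 0.013 ] yclose deg 94.58 tilt [ 2.1e-03  5.0e-04 -1.0e+00] F [-0.4 -0.4 -0.8] w 0.0247 t 14.2
(0.6462, 0.103, 0.0102) -> [0.7 0.7 2.8]
```

Request:
{"op": "apply_moves", "data": {"steps": [[0,0,0,0,0,2,-1],[0,0,0,0,0,3,-1],[0,0,0,0,0,3,-1],[0,0,0,0,0,3,-0.38],[0,0,0,0,0,3,-0.3],[0,0,0,0,0,3,-0.2],[0,0,0,0,0,3,-0.2],[0,0,0,0,0,-10,-0.2],[0,0,0,0,0,-40,-0.2],[0,0,0,0,0,-80,-0.2],[0,0,0,0,0,-120,-0.2],[0,0,0,0,0,-160,1],[0,0,0.12,30,20,-160,1],[0,0,0.24,60,45,-160,1],[0,0,0.36,90,65,-160,1],[0,0,0.48,115,82,-160,1],[0,0,0.6,129,96,-160,1],[0,0,0.72,129,96,-160,1],[0,0,0.84,129,96,-160,1],[0,0,0.96,129,96,-160,1]]}}

```text
time: 15.9
ee_pos: [0.5094, 0.1882, 0.1727]
eef_rot: [0.428, 0.904, 0.001, 0.0]
ft_force: [0.4, -0.5, -1.2]
width: 0.0836
grip_force: 0.0
```

Request:
{"op": "apply_moves", "data": {"steps": [[0,0,0.12,0,0,0,1],[0,0,0.24,0,0,0,1],[0,0,0.34,0,0,0,1],[0,0,0.34,0,0,0,1],[0,0,0.34,0,0,0,1]]}}

```text
time: 16.32
ee_pos: [0.5097, 0.1878, 0.1722]
eef_rot: [0.571, 0.821, 0.0, 0.0]
ft_force: [0.1, 0.2, 0.1]
width: 0.0867
grip_force: 0.0
```

```bash
python3 - <<'E'
from h import *
go((.510,.188,.09),(.510,.188,.044))
c=r.camera("scene"); save(c,"s2",(140,140,400,260),3)
E
```

```text
now [0.5097 0.1878 0.1722] yclose deg 20.29 tilt [ 5.e-04  5.e-04 -1.e+00] F [0.1 0.2 0.1] w 0.0867 t 16.3
(0.51, 0.188, 0.09) -> [ 0.   0.3 82.2]
(0.51, 0.188, 0.044) -> [  0.    0.2 128.2]
```

View pics/s2.png

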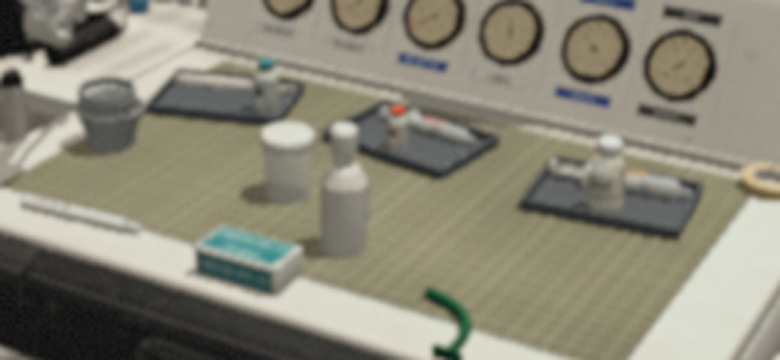

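All three vials stand in their trays: teal at (265,90), orange at (398,125) and white at (605,175). The pots at (110,115) are untouched, so the pot is next.

Request:
{"op": "apply_moves", "data": {"steps": [[0,0,0,0,0,35,1],[0,0,0,0,0,70,1],[0,0,0,0,0,95,1],[0,0,0,0,0,112,1],[0,0,0,0,0,122,1],[0,0,0,0,0,127,1],[0,0,0,0,0,127,1],[0,0,0,0,0,127,0.55],[0,0,0,0,0,127,0.4],[0,0,0,0,0,127,0.3],[0,0,0,0,0,127,0],[0,0,0,0,0,127,-0.3],[0,0,0,0,0,127,-0.3],[0,0,0,0,0,127,-0.3]], "force": 15}}

```text
time: 17.53
ee_pos: [0.5097, 0.1879, 0.0447]
eef_rot: [0.573, 0.82, 0.0, 0.0]
ft_force: [0.8, 0.4, -0.4]
width: 0.0484
grip_force: 0.0
```

```bash
python3 - <<'E'
from h import *
go((.510,.188,.15),(.6228,.1732,.15),(.6228,.1732,.032))
E
```

```text
now [0.5097 0.1879 0.0447] yclose deg 20.11 tilt [ 2.e-04  2.e-04 -1.e+00] F [ 0.8  0.4 -0.4] w 0.0484 t 17.5
(0.51, 0.188, 0.15) -> [   0.     0.3 -105.3]
(0.6228, 0.1732, 0.15) -> [ -52.7  101.2 -105.3]
(0.6228, 0.1732, 0.032) -> [-52.7 101.1  12.7]
```

```bash
python3 - <<'E'
from h import *
go()
c=r.camera("scene"); save(c,"s3",(140,120,270,220),5.5)
E
```

```text
now [0.5097 0.1879 0.0447] yclose deg 20.11 tilt [ 2.e-04  2.e-04 -1.e+00] F [ 0.8  0.4 -0.4] w 0.0484 t 17.5
```

View pics/s3.png

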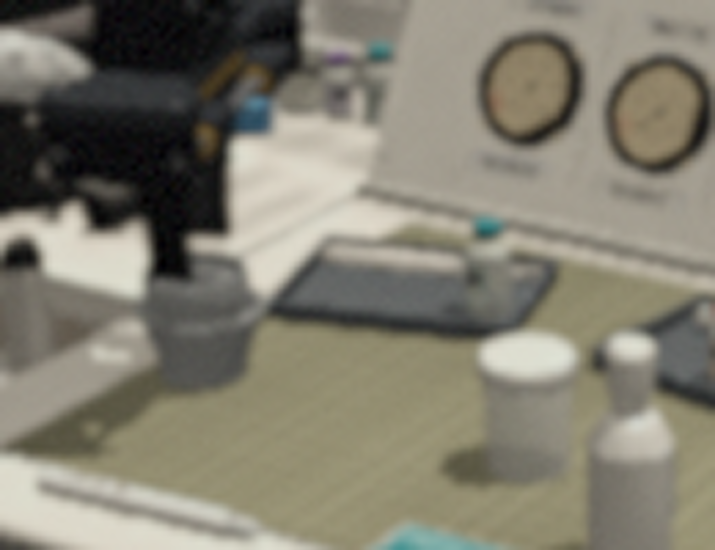

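Request:
{"op": "apply_moves", "data": {"steps": [[0,0,0,0,0,0,-0.3],[0,0,0,0,0,0,-0.3],[0,0,0,0,0,0,-0.3]]}}

```text
time: 17.83
ee_pos: [0.5096, 0.1878, 0.0445]
eef_rot: [0.573, 0.82, 0.0, -0.0]
ft_force: [-0.1, -0.5, 0.5]
width: 0.0316
grip_force: 0.0
```

```bash
python3 - <<'E'
from h import *
c=r.camera("scene"); W=cloud(c); t=r.camera("top")
a=cv2.resize(c["pixels"][150:210,150:200,::-1],None,fx=8,fy=8,interpolation=cv2.INTER_CUBIC)
b=cv2.resize(t["pixels"][170:260,100:180,::-1],None,fx=480/90,fy=480/90,interpolation=cv2.INTER_CUBIC)
cv2.imwrite("pics/s4.png",np.hstack([a[:,:370],b[:480]]))
m=(abs(W[...,0]-.51)<.05)&(abs(W[...,1]-.188)<.05)&(W[...,2]>.042)&(W[...,2]<.075)
P=W[m]; I=c["pixels"][m].mean(1)
for z in np.arange(.042,.075,.004):
    q=P[(P[:,2]>=z)&(P[:,2]<z+.004)]
    if len(q): print(round(z,3),len(q),q[:,:2].min(0).round(3),q[:,:2].max(0).round(3))
E
```

```text
0.042 41 [0.484 0.162] [0.538 0.213]
0.046 33 [0.483 0.16 ] [0.537 0.215]
0.05 33 [0.481 0.159] [0.538 0.212]
0.054 45 [0.479 0.16 ] [0.536 0.215]
0.058 1 [0.488 0.205] [0.488 0.205]
0.062 18 [0.482 0.171] [0.532 0.198]
0.066 19 [0.479 0.167] [0.529 0.194]
0.07 23 [0.479 0.167] [0.538 0.194]
0.074 5 [0.484 0.167] [0.525 0.195]
```

View pics/s4.png

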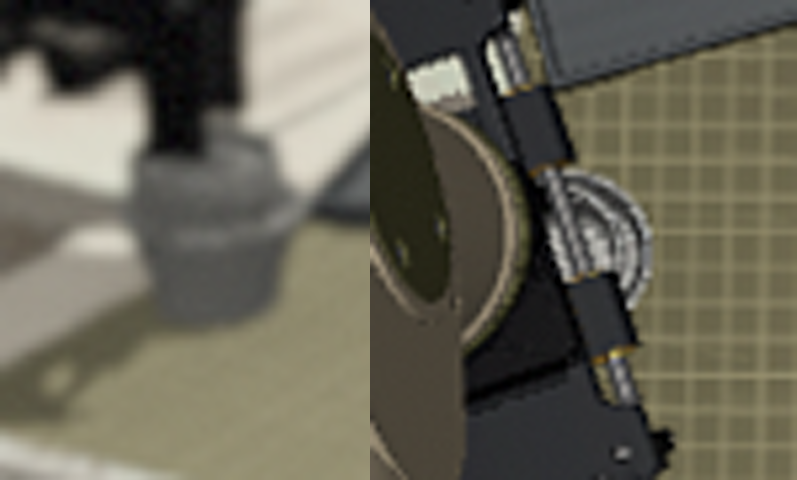

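Fingertips in both views are at or above the rim (about (180,150) in the left half). They rise as they open, so they swung over the rim and the pot has not moved. I will lift, open slightly wider than the rim, and measure where the tips really are.

Request:
{"op": "apply_moves", "data": {"steps": [[0,0,0,0,0,-20,-0.3],[0,0,0,0,0,-55,-0.3],[0,0,0,0,0,-70,-0.3],[0,0,0,0,0,-70,0.5],[0,0,0,0,0,-70,0.5],[0,0,0,0,0,-70,0.5],[0,0,0,0,0,-70,0.5],[0,0,0,0,0,-70,0.5],[0,0,0,0,0,-70,0.5],[0,0,0,0,0,-70,0.5]]}}

```text
time: 18.77
ee_pos: [0.5095, 0.1877, 0.1141]
eef_rot: [0.573, 0.82, -0.0, -0.0]
ft_force: [-0.8, 0.9, -0.2]
width: 0.0636
grip_force: 0.0
```

```bash
python3 - <<'E'
from h import *
go((.510,.188,.044))
c=r.camera("scene"); W=cloud(c)
m=(abs(W[...,0]-.51)<.075)&(abs(W[...,1]-.188)<.06)&(W[...,2]>.03)&(W[...,2]<.18)
P=W[m]
d=np.array([np.cos(np.radians(20.2)),np.sin(np.radians(20.2))]); a=(P[:,:2]-[.5097,.1878])@d
for z in np.arange(.03,.18,.006):
    k=(P[:,2]>=z)&(P[:,2]<z+.006)
    if k.any(): print(round(z,3),k.sum(),np.sort(a[k])[[0,k.sum()//2,-1]].round(3))
save(c,"s5",(140,110,240,210),6)
E
```

```text
now [0.5095 0.1877 0.1141] yclose deg 20.11 tilt [-6.e-04 -4.e-04 -1.e+00] F [-0.8  0.9 -0.2] w 0.0636 t 18.8
(0.51, 0.188, 0.044) -> [ 0.1  0.7 70.1]
0.03 57 [-0.033 -0.017  0.024]
0.036 74 [-0.035 -0.017  0.024]
0.042 59 [-0.026  0.016  0.032]
0.048 82 [-0.029 -0.004  0.03 ]
0.054 58 [-0.03   0.001  0.028]
0.126 1 [0.038 0.038 0.038]
0.132 34 [-0.046  0.025  0.037]
0.138 35 [-0.048 -0.039  0.041]
0.144 37 [-0.045 -0.037  0.039]
0.15 35 [-0.046 -0.039  0.036]
0.156 40 [-0.044  0.03   0.04 ]
0.162 31 [-0.047 -0.041  0.041]
0.168 33 [-0.049 -0.043  0.044]
0.174 27 [-0.05  -0.043  0.042]
```

View pics/s5.png

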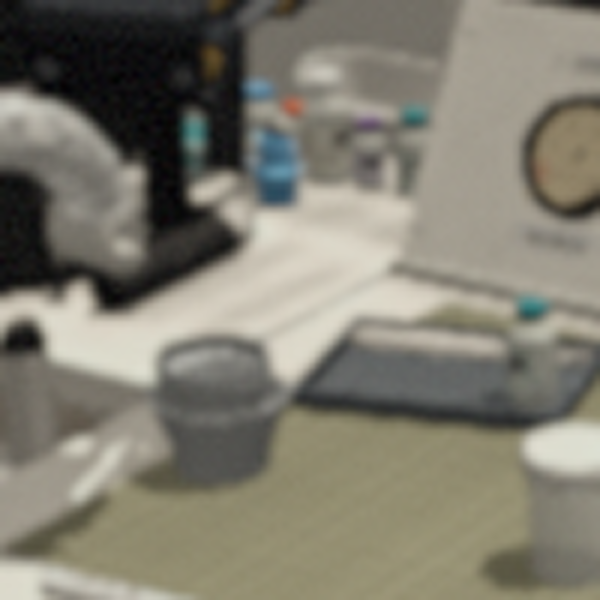

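Request:
{"op": "apply_moves", "data": {"steps": [[0,0,0,0,0,20,0.6],[0,0,0,0,0,45,0.6],[0,0,0,0,0,62,0.6],[0,0,0,0,0,74,0.6],[0,0,0,0,0,80,0.6],[0,0,0,0,0,83,0.6],[0,0,0,0,0,83,0.6],[0,0,0,0,0,83,0.4],[0,0,0,0,0,83,0.3],[0,0,0,0,0,83,0.2],[0,0,0,0,0,83,0.1],[0,0,0,0,0,83,0.1],[0,0,0,0,0,83,0.1]], "force": 15}}

```text
time: 19.9
ee_pos: [0.5103, 0.1882, 0.0322]
eef_rot: [0.573, 0.82, 0.001, 0.0]
ft_force: [0.7, 0.6, 4.7]
width: 0.052
grip_force: 15.0
```

```bash
python3 - <<'E'
from h import *
print(r.read_state()["grip_force"])
go((.510,.188,.15),(.6228,.1732,.15),(.6228,.1732,.019))
E
```

```text
15.000500323658343
now [0.5103 0.1882 0.0322] yclose deg 20.11 tilt [ 1.2e-03  9.0e-04 -1.0e+00] F [0.7 0.6 4.7] w 0.052 t 19.9
(0.51, 0.188, 0.15) -> [  -0.    -0.2 -117.8]
(0.6228, 0.1732, 0.15) -> [ -52.7  100.7 -117.7]
(0.6228, 0.1732, 0.019) -> [-52.7 100.5  13.3]
```

Gripped at the rim band. I'll lift slowly, then check.

Request:
{"op": "apply_moves", "data": {"steps": [[0,0,0,0,0,-3,-0.1],[0,0,0,0,0,-8,-0.1],[0,0,0,0,0,-15,-0.1],[0,0,0,0,0,-25,-0.1],[0,0,0,0,0,-38,-0.1],[0,0,0,0,0,-55,-0.1],[0,0,0,0,0,-75,-0.1],[0,0,0,0,0,-90,-0.1],[0,0,0,0,0,-90,-0.1]]}}

```text
time: 20.65
ee_pos: [0.5115, 0.1885, 0.1254]
eef_rot: [0.573, 0.82, 0.003, 0.001]
ft_force: [0.3, 0.5, -0.2]
width: 0.0522
grip_force: 15.0
```

```bash
python3 - <<'E'
from h import *
print(r.read_state()["grip_force"])
go((.6228,.1732,.15),(.6228,.1732,.019))
c=r.camera("scene"); save(c,"s6",(140,110,240,210),6)
E
```

```text
14.999909023172222
now [0.5115 0.1885 0.1254] yclose deg 20.09 tilt [ 0.0045  0.003  -1.    ] F [ 0.3  0.5 -0.2] w 0.0522 t 20.6
(0.6228, 0.1732, 0.15) -> [-52.6  99.4 -24.1]
(0.6228, 0.1732, 0.019) -> [-52.7  98.7 106.9]
```

View pics/s6.png

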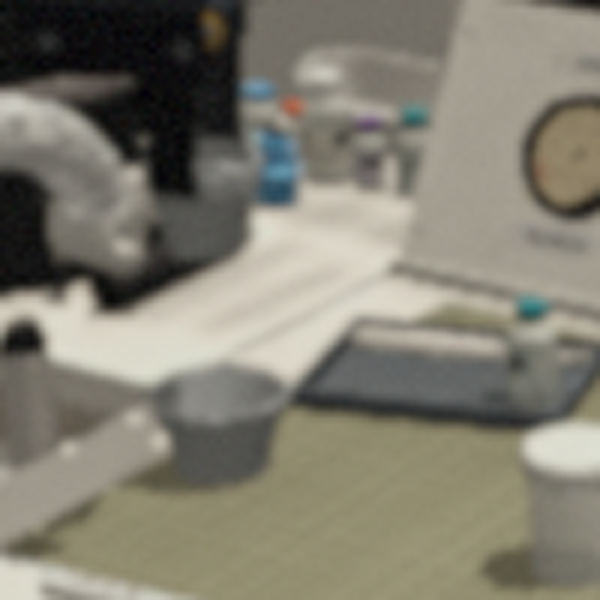

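Request:
{"op": "apply_moves", "data": {"steps": [[0,0,-0.1,-15,30,0,-0.1],[0,0,-0.2,-30,60,0,-0.1],[0,0,-0.3,-45,85,0,-0.1],[0,0,-0.4,-53,100,0,-0.1],[0,0,-0.5,-53,100,0,-0.1],[0,0,-0.6,-53,100,0,-0.1],[0,0,-0.6,-53,100,30,-0.1],[0,0,-0.6,-53,100,60,-0.1],[0,0,-0.6,-53,100,80,-0.1],[0,0,-0.6,-53,100,90,-0.1],[0,0,-0.6,-53,100,96,-0.1],[0,0,-0.6,-53,100,100,-0.1],[0,0,-0.6,-53,100,102,-0.1],[0,0,-0.6,-53,100,102,-0.1]]}}

```text
time: 21.87
ee_pos: [0.6223, 0.1726, 0.0202]
eef_rot: [0.305, 0.952, 0.0, 0.0]
ft_force: [-0.6, 0.4, -0.4]
width: 0.0518
grip_force: 15.0
```

```bash
python3 - <<'E'
from h import *
print(r.read_state()["grip_force"])
go((.6228,.1732,.019))
E
```

```text
14.999958148109727
now [0.6223 0.1726 0.0202] yclose deg 54.49 tilt [ 1.e-03  5.e-04 -1.e+00] F [-0.6  0.4 -0.4] w 0.0518 t 21.9
(0.6228, 0.1732, 0.019) -> [-0.1  0.8  1.2]
```

Request:
{"op": "apply_moves", "data": {"steps": [[0,0,0,0,0,1,-0.1],[0,0,0,0,0,1,-0.1],[0,0,0,0,0,1,0.22],[0,0,0,0,0,1,0.3],[0,0,0,0,0,1,0.4],[0,0,0,0,0,1,0.5],[0,0,0,0,0,1,0.5],[0,0,0,0,0,-10,0.5],[0,0,0,0,0,-30,0.5],[0,0,0,0,0,-65,0.5],[0,0,0,0,0,-105,0.5],[0,0,0,0,0,-145,0.5],[0,0,0,0,0,-185,0.5],[0,0,0,30,0,-220,0.5],[0,0,0,70,0,-220,0.5],[0,0,0,110,0,-220,0.5],[0,0,0,150,0,-220,0.5],[0,0,0,150,0,-220,0.5]]}}

```text
time: 23.37
ee_pos: [0.4938, 0.266, 0.2408]
eef_rot: [0.301, 0.954, 0.002, -0.001]
ft_force: [-0.4, 1.1, 0.1]
width: 0.0654
grip_force: 0.0
```

```bash
python3 - <<'E'
from h import *
go()
c=r.camera("scene"); W=cloud(c); save(c,"s7",(140,130,400,270),3)
P=W.reshape(-1,3)
for n,x,y,zt in[("small",.635,-.05,.043),("large",.614,-.262,.069),("mid",.6465,.1025,.055),("pot",.6228,.173,.045),("Lpot",.51,.188,.04),("screw",.5055,-.013,.06),("spray",.447,-.103,.109)]:
    q=P[(np.hypot(P[:,0]-x,P[:,1]-y)<.045)&(P[:,2]>zt-.012)]
    print(n,len(q),"exp top",zt,"got",q[:,2].max().round(4),"mid xy",((q.min(0)+q.max(0))/2)[:2].round(3))
E
```

```text
now [0.4938 0.266  0.2408] yclose deg 55.02 tilt [-0.0018  0.0038 -1.    ] F [-0.4  1.1  0.1] w 0.0654 t 23.4
small 22 exp top 0.043 got 0.0426 mid xy [ 0.633 -0.05 ]
large 47 exp top 0.069 got 0.0694 mid xy [ 0.613 -0.262]
mid 28 exp top 0.055 got 0.0549 mid xy [0.644 0.1  ]
pot 130 exp top 0.045 got 0.0462 mid xy [0.622 0.17 ]
Lpot 501 exp top 0.04 got 0.4873 mid xy [0.505 0.192]
screw 160 exp top 0.06 got 0.0618 mid xy [ 0.505 -0.014]
spray 53 exp top 0.109 got 0.1093 mid xy [ 0.443 -0.103]
```

View pics/s7.png

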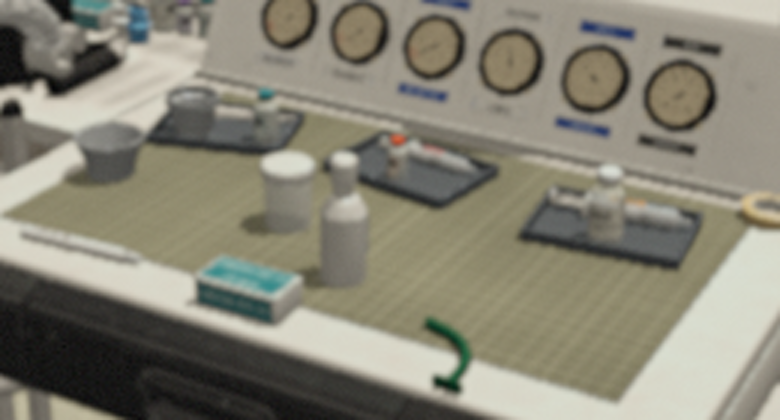

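All four items stand upright in their trays with tops at the expected heights: pot (192,112), teal (265,115), orange (398,155) and white (605,205). The bystanders have not moved, and the gripper is clear.

```bash
python3 -c "
from bench import r
print(r.close_job())"
```

```text
the job is handed in; nothing more can be done
None
```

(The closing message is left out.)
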